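Feel round the rim of the pine crate for splinters

ROBOT

A 6-joint arm with a two-finger parallel gripper is mounted at the origin on the work surface. World frame = base frame: x ahead of the robot, y to its left, z up, the work surface at z = 0. Lengths are in m, angles in rad, forces in N, time in s.
With the tool pointing down it reaches from about 0.3 to 0.775 m from the base axis. Payload 14.6 kg.
Tool frame: the origin (TCP) lies at the very end of the fingers, on their centre line; the grasp point (between the pads) lies 19 mm behind it; z points along the fingers, y is the line along which they close (so a half turn about z gives the same grasp; the last joint's range is limited). The gripper opens to 94 mm and grips with 3 to 60 N. Pads are 16 mm wide; open, the fingers measure 119 mm over their backs; the gripper's body (75 mm by 177 mm) begins 78 mm behind the grasp point.
Start: joints at [1.264, 0.3, 1.521, -0, 1.321, -0.067], TCP at [0.131, 0.534, 0.205] pointing down, gripper open.
Joint ranges: [-3.03, 3.03], [-0.79, 2.21], [0.23, 2.52], [-1.04, 4.18], [0, 3.07], [-2.55, 2.55]. Speed limits (rad/s): [2.22, 2.22, 2.57, 3.14, 3.14, 3.14].

INTERFACE

Orientations are given as [roll, pitch, yaw] about the fixed x, y, z axes, in that order (R = Rz(yaw) Ry(pitch) Rx(roll)).
In Python, from station import ctrl gives the robot as it stands.
- The arm moves only by the shell command python3 -m pendant 'ROWS' [OPENING] [FORCE]. ROWS is JSON, a list of rows, each a list of 2 entries, a list of its own where there are three numbers: the shift along the world's x, y, z in cm, then the turn about the world's z in rad. A call has 1 to 20 rows; each row shifts and turns the commanded pose from where the row before left it; what a row does not reach is not made up. A row lasts 1/12 s, in which the tool goes at most 41.7 mm and 7.16 degrees, less where a joint would pass 70% of its speed; a pose out of reach is approached as far as the arm can. A call is refused whole if a number of a shift passes 4.17 or a number of a turn 0.125, either way. A call with a gripper value outside its range is refused whole. OPENING is the opening, from 0 (shut) to 1 (fully open), set as the call begins (- or left out, the last holds). The fingers move at their own pace and stop on an object; FORCE is the grip in N (left out, the last holds). Time passes only in rows, so rows that do not move let the fingers close. It gives the time, the measured TCP pose, the force, the opening and the grip force at its end, in the units of the state.
- ctrl.get_obs(): the state, without advancing time (a new reading comes with each control period).
- ctrl.camera(name): name is "scene" or "top"; returns a dict with "color" (400x640x3 uint8, red, green, blue), "intrinsics" (3x3 intrinsics, pixels), "camera_from_world" (4x4, takes a point from world to camera coordinates). Camera axes: x right, y down, z forward; pixel columns grow to the right and rows downward; lengths in m; the calibration is good to about 2 mm. A picture is of the moment at which its call begins. There is no depth.
- ctrl.hand_in(): hands the job in; it is judged then, once.
The state is a dict: "time_s": time; "qpos": joint angles; "joint_vel": joint speeds; "tau": joint torques, N m; "ee_pos": TCP position; "eef_rot": TCP orientation; "force": force on the tool from outside, world axes, zero at the start; "moment": the same for the moment, N m; "grip_width": finger opening in m; "grip_force": force on a finger pad.
Only numpy, scipy, OpenCV 4.12 (cv2) and the standard library are available. Lean on these libraries where they do the work, as an engineer would, in place of code of your own. Each camera call takes 0.05 s, during which the arm holds its last target. There are 200 camera calls.

TASK

The top edge of the slatted pine crate has just been sanded: feel it for splinters with a fingertip, fingers together, along the three sides that hands reach over (all but the long side facing the tub). Touch down at the tub-side corner of the short side by the white lidded jar, follow that side, the long side nearest the robot and the other short side to its tub-side corner in one pass, lightly touching the wood all the way, then lift clear. Do not grip or shift the crate, and leave everything in and around it where it is.

Things in the scene. Friction and masses are not known exactly. Their poses are not given: they have to be found in the camera images.
- crate: loose slatted pine crate, about 2 kg plus contents, 200 mm (its x, towards the tub) by 320 mm (its y, to the robot's left) outside, 120 mm high. Origin: centre of its underside. Its rim is level and flat all round, 120 mm above the origin, of hard boards 14 mm thick, flush at the corners; mid-rim runs at x = +-93 and y = +-153 mm. Things inside stay below the rim
- rim_tub_left (a point): point on top of the crate's rim, mid-thickness, at the corner on the tub side (far from the robot), left end (crate +x +y)
- rim_near_left (a point): the same at the corner on the robot's side, left end (crate -x +y)
- rim_near_right (a point): the same at the corner on the robot's side, right end (crate -x -y)
- rim_tub_right (a point): the same at the corner on the tub side, right end (crate +x -y)
- jar: white ceramic jar with a ribbed screw lid, 84 mm across, 104 mm high, standing on the tiles off one short end of the crate, to the left (world y above 0) or to the right (y below 0) of it. Origin at the centre of its underside
- shampoo: white shampoo bottle, 62 mm across, 165 mm high, on the tiles off the other short end of the crate. Origin at the centre of its underside
- mug: white mug, 76 mm across, 92 mm high, on the tiles well to the right. Origin at the centre of its underside
- bath_brush: wooden bath brush, 295 mm long, 42 mm high, lying bristles down on the tiles well to the left. Origin under its middle
- bowl_lower: lower of the two nested white plastic wash bowls in the right part of the crate, 160 mm across, 66 mm high. Origin at the centre of its underside
- bowl_upper: upper of the two nested wash bowls, its rim about 22 mm below the crate's rim. Origin at the centre of its underside
- spout_cover: steel slip-on tub spout cover, 115 x 56 mm, 73 mm high, lying along the crate's x in the left part of the crate. Origin at the centre of its underside
- drain_stopper: green silicone drain stopper, 43 mm across, 52 mm high, on its steel collar with a thin pivot lever 85 mm long, in the crate beside the left short side. Origin at the centre of the collar's underside
There are look-alikes about, which are no part of the job. What is shaped like the jar but orange, pink or red is not meant.

How it is judged:
On the way, in this order (a step that is already met when the one before it is completed fails the run):
1. touches the rim of the jar-end short side at its tub-side corner (contact force between the fingers and crate above 0.2 N and z of the grasp point in the frame of crate between 0.13 and 0.165 m and ((world y of jar above 0 m and x of the grasp point in the frame of crate between 0.055 and 0.115 m and y of the grasp point in the frame of crate between 0.128 and 0.178 m) or (world y of jar below 0 m and x of the grasp point in the frame of crate between 0.055 and 0.115 m and y of the grasp point in the frame of crate between -0.178 and -0.128 m))), for 0.02 s.
2. still touching, on along the jar-end short side (1 of 2) (contact force between the fingers and crate above 0.2 N and z of the grasp point in the frame of crate between 0.13 and 0.165 m and ((world y of jar above 0 m and x of the grasp point in the frame of crate between -0.005 and 0.04 m and y of the grasp point in the frame of crate between 0.128 and 0.178 m) or (world y of jar below 0 m and x of the grasp point in the frame of crate between -0.005 and 0.04 m and y of the grasp point in the frame of crate between -0.178 and -0.128 m))), for 0.02 s.
3. still touching, on along the jar-end short side (2 of 2) (contact force between the fingers and crate above 0.2 N and z of the grasp point in the frame of crate between 0.13 and 0.165 m and ((world y of jar above 0 m and x of the grasp point in the frame of crate between -0.065 and -0.02 m and y of the grasp point in the frame of crate between 0.128 and 0.178 m) or (world y of jar below 0 m and x of the grasp point in the frame of crate between -0.065 and -0.02 m and y of the grasp point in the frame of crate between -0.178 and -0.128 m))), for 0.02 s.
4. round the corner, touching along the long side nearest the robot (1 of 4) (contact force between the fingers and crate above 0.2 N and z of the grasp point in the frame of crate between 0.13 and 0.165 m and ((world y of jar above 0 m and y of the grasp point in the frame of crate between 0.08 and 0.136 m and x of the grasp point in the frame of crate between -0.118 and -0.068 m) or (world y of jar below 0 m and y of the grasp point in the frame of crate between -0.136 and -0.08 m and x of the grasp point in the frame of crate between -0.118 and -0.068 m))), for 0.02 s.
5. round the corner, touching along the long side nearest the robot (2 of 4) (contact force between the fingers and crate above 0.2 N and z of the grasp point in the frame of crate between 0.13 and 0.165 m and ((world y of jar above 0 m and y of the grasp point in the frame of crate between 0.008 and 0.064 m and x of the grasp point in the frame of crate between -0.118 and -0.068 m) or (world y of jar below 0 m and y of the grasp point in the frame of crate between -0.064 and -0.008 m and x of the grasp point in the frame of crate between -0.118 and -0.068 m))), for 0.02 s.
6. round the corner, touching along the long side nearest the robot (3 of 4) (contact force between the fingers and crate above 0.2 N and z of the grasp point in the frame of crate between 0.13 and 0.165 m and ((world y of jar above 0 m and y of the grasp point in the frame of crate between -0.064 and -0.008 m and x of the grasp point in the frame of crate between -0.118 and -0.068 m) or (world y of jar below 0 m and y of the grasp point in the frame of crate between 0.008 and 0.064 m and x of the grasp point in the frame of crate between -0.118 and -0.068 m))), for 0.02 s.
7. round the corner, touching along the long side nearest the robot (4 of 4) (contact force between the fingers and crate above 0.2 N and z of the grasp point in the frame of crate between 0.13 and 0.165 m and ((world y of jar above 0 m and y of the grasp point in the frame of crate between -0.136 and -0.08 m and x of the grasp point in the frame of crate between -0.118 and -0.068 m) or (world y of jar below 0 m and y of the grasp point in the frame of crate between 0.08 and 0.136 m and x of the grasp point in the frame of crate between -0.118 and -0.068 m))), for 0.02 s.
8. round the next corner, touching along the other short side (1 of 2) (contact force between the fingers and crate above 0.2 N and z of the grasp point in the frame of crate between 0.13 and 0.165 m and ((world y of jar above 0 m and x of the grasp point in the frame of crate between -0.065 and -0.02 m and y of the grasp point in the frame of crate between -0.178 and -0.128 m) or (world y of jar below 0 m and x of the grasp point in the frame of crate between -0.065 and -0.02 m and y of the grasp point in the frame of crate between 0.128 and 0.178 m))), for 0.02 s.
9. round the next corner, touching along the other short side (2 of 2) (contact force between the fingers and crate above 0.2 N and z of the grasp point in the frame of crate between 0.13 and 0.165 m and ((world y of jar above 0 m and x of the grasp point in the frame of crate between -0.005 and 0.04 m and y of the grasp point in the frame of crate between -0.178 and -0.128 m) or (world y of jar below 0 m and x of the grasp point in the frame of crate between -0.005 and 0.04 m and y of the grasp point in the frame of crate between 0.128 and 0.178 m))), for 0.02 s.
10. touching up to the tub-side corner of that side (contact force between the fingers and crate above 0.2 N and z of the grasp point in the frame of crate between 0.13 and 0.165 m and ((world y of jar above 0 m and x of the grasp point in the frame of crate between 0.055 and 0.115 m and y of the grasp point in the frame of crate between -0.178 and -0.128 m) or (world y of jar below 0 m and x of the grasp point in the frame of crate between 0.055 and 0.115 m and y of the grasp point in the frame of crate between 0.128 and 0.178 m))), for 0.02 s.
At the end, for the whole second after the job is handed in: the three sides of the rim have been felt in order, from the jar end to the other; the crate stands flat and still within 15 mm of where it was at every corner, and all other things within 25 mm of where they were (height (world z) of crate below 0.006 m and angle between crate's own z axis and vertical below 0.05 rad and linear speed of crate below 0.02 m/s and distance of each of rim_near_left, rim_near_right, rim_tub_left, rim_tub_right from where it was at the start of the episode below 0.015 m and distance of each of bowl_lower, bowl_upper, spout_cover, drain_stopper, jar, shampoo, mug, bath_brush from where it was at the start of the episode below 0.025 m); the robot touches nothing.
It fails at once if the crate is shifted by more than 15 mm (distance of any of rim_near_left, rim_near_right, rim_tub_left, rim_tub_right from where it was at the start of the episode above 0.015 m).
It fails at once if the crate is lifted off the tiles or tipped (height (world z) of crate above 0.008 m or angle between crate's own z axis and vertical above 0.08 rad).
It fails at once if the fingertip bears on the crate with more than 30 N (contact force between the fingers and crate above 30 N).
It fails at once if something in or around the crate is moved by more than 25 mm or lifted (distance of any of bowl_lower, bowl_upper, spout_cover, drain_stopper, jar, shampoo, mug, bath_brush from where it was at the start of the episode above 0.025 m).
It also fails if it takes over 67 s, if anything falls off the work surface, if the arm or the gripper's body presses on something with over 40 N, if the wrist force passes 120 N, or if a joint passes its speed limit or range.

## Working session

There is one attempt and no reset: what is moved stays moved. The work goes in short steps, Python scripts to look and compute and a shell command to move; the robot and the scene stay as the last step left them, time stands still between calls to the robot, and variables do not carry over. Pictures are saved under pics/ and viewed, at most 10 in all, crops included, and the job is handed in when it is done.

```bash
mkdir -p pics; python3 - <<'E'
from station import ctrl
import cv2,numpy as np,pickle
d={}
for n in("scene","top"):
    c=ctrl.camera(n);d[n]=c;cv2.imwrite(f"pics/{n}0.png",c["color"][:,:,::-1])
    print(n,c["intrinsics"].tolist(),np.round(np.linalg.inv(c["camera_from_world"]),3).tolist())
pickle.dump(d,open("v0.pkl","wb"))
o=ctrl.get_obs();print(o)
E
```

```text
scene [[465.0597600101015, 0.0, 329.8844190939741], [0.0, 465.0597600101015, 199.0225560051916], [0.0, 0.0, 1.0]] [[-0.579, 0.655, -0.485, 1.195], [0.815, 0.468, -0.341, 0.497], [0.004, -0.593, -0.805, 1.264], [0.0, 0.0, 0.0, 1.0]]
top [[392.78386650676845, 0.0, 322.9929615609756], [0.0, 392.78386650676845, 196.10930782228854], [0.0, 0.0, 1.0]] [[0.022, -0.996, 0.089, 0.384], [-1.0, -0.022, -0.0, 0.006], [0.002, -0.089, -0.996, 1.357], [0.0, 0.0, 0.0, 1.0]]
{'time_s': 0.1, 'qpos': array([ 1.26440460e+00,  3.00396493e-01,  1.52153143e+00, -1.39290383e-05,
        1.32068112e+00, -6.66032801e-02]), 'joint_vel': array([-0.00069156, -0.00046814, -0.00119358,  0.00065762, -0.00113871,
       -0.00112471]), 'tau': array([ 2.83126261e-03, -5.32632315e+01, -3.53278112e+01,  7.09755393e-02,
        2.35694333e-02, -5.42250609e-05]), 'ee_pos': array([0.13056017, 0.53403581, 0.20494825]), 'eef_rot': array([-3.14057762e+00, -5.41823494e-05,  2.90180763e+00]), 'force': array([-0.08154279,  0.62625007, -0.15519997]), 'moment': array([-0.02790685, -0.02630313,  0.05363049]), 'grip_force': 0.0, 'grip_width': 0.094190010968933}
```

View pics/scene0.png

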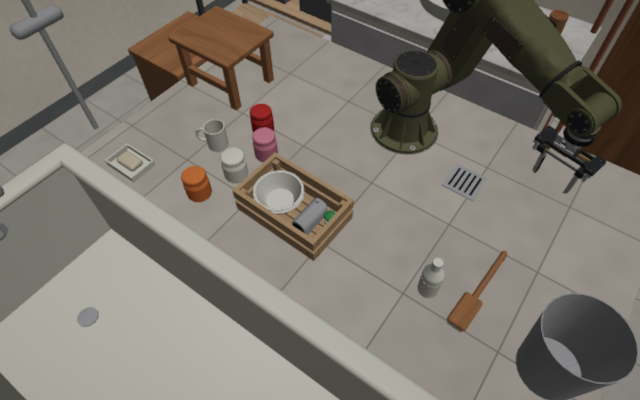

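View pics/top0.png

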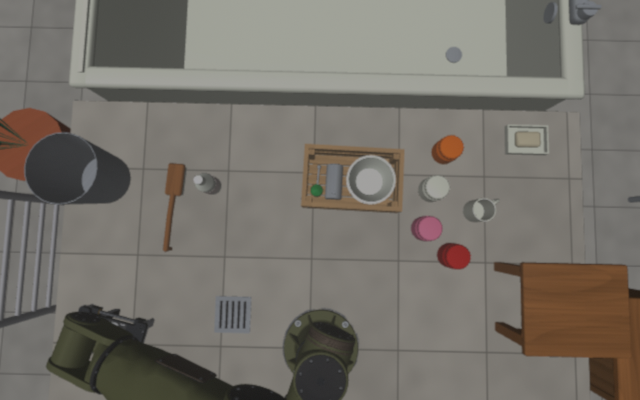

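The white jar is at top view px (435,188), to the right of the crate (y<0). The crate covers about px (303-404, 145-212) in top view and (235-352, 155-253) in the scene view. The red, pink and orange jars are look-alikes. Next I'll measure the rim corners in both views.

```bash
cat > m.py <<'E'
import cv2,numpy as np
def ray(c,p):
    M=np.linalg.inv(c["camera_from_world"]);d=M[:3,:3]@np.linalg.inv(c["intrinsics"])@[p[0],p[1],1]
    return M[:3,3],d
def onz(c,p,z):
    o,d=ray(c,p);return o+d*(z-o[2])/d[2]
def proj(c,P):
    q=c["intrinsics"]@(c["camera_from_world"]@[*P,1])[:3];return q[:2]/q[2]
def tri(c1,p1,c2,p2):
    A=[];b=[]
    for c,p in((c1,p1),(c2,p2)):
        o,d=ray(c,p);d/=np.linalg.norm(d);N=np.eye(3)-np.outer(d,d);A.append(N);b.append(N@o)
    return np.linalg.lstsq(np.vstack(A),np.hstack(b),rcond=None)[0]
E
python3 - <<'E'
import pickle,cv2,numpy as np
from m import *
d=pickle.load(open("v0.pkl","rb"))
box={"top":(290,130,415,225),"scene":(225,145,360,262)}
ims=[];H={}
for n in box:
    x0,y0,x1,y1=box[n];im=d[n]["color"][y0:y1,x0:x1]
    hsv=cv2.cvtColor(im,cv2.COLOR_RGB2HSV)
    m=cv2.inRange(hsv,(8,70,60),(24,255,255))
    cs,_=cv2.findContours(m,0,2);k=max(cs,key=cv2.contourArea);h=cv2.convexHull(k)
    print(n,cv2.approxPolyDP(h,4,True)[:,0].tolist(), [x0,y0])
    r=cv2.minAreaRect(k)
    if n=="top":
        b=cv2.boxPoints(r)+[x0,y0]+0.0
        for p in b: print(np.round(p,1),np.round(onz(d[n],p,.12),4))
    v=im.copy();cv2.drawContours(v,[k],-1,(255,0,255),1)
    ims.append(cv2.resize(np.hstack([im,v])[:,:,::-1],None,fx=2.9,fy=2.9,interpolation=2))
w=max(i.shape[1] for i in ims)
o=np.vstack([np.pad(i,((0,0),(0,w-i.shape[1]),(0,0))) for i in ims]);o=cv2.resize(o,None,fx=min(1,600/o.shape[0]),fy=min(1,600/o.shape[0]));cv2.imwrite("pics/crop.png",o);print(o.shape)
E
```

```text
top [[15, 14], [113, 20], [111, 80], [13, 76]] [290, 130]
[300.9 206.5] [0.4602 0.0747 0.12  ]
[304.4 143.5] [0.6624 0.0688 0.12  ]
[404.5 149.1] [ 0.6513 -0.2515  0.12  ]
[400.9 212.1] [ 0.4494 -0.241   0.12  ]
scene [[48, 8], [128, 55], [125, 74], [89, 114], [12, 61], [8, 45]] [225, 145]
(600, 764, 3)
```

View pics/crop.png

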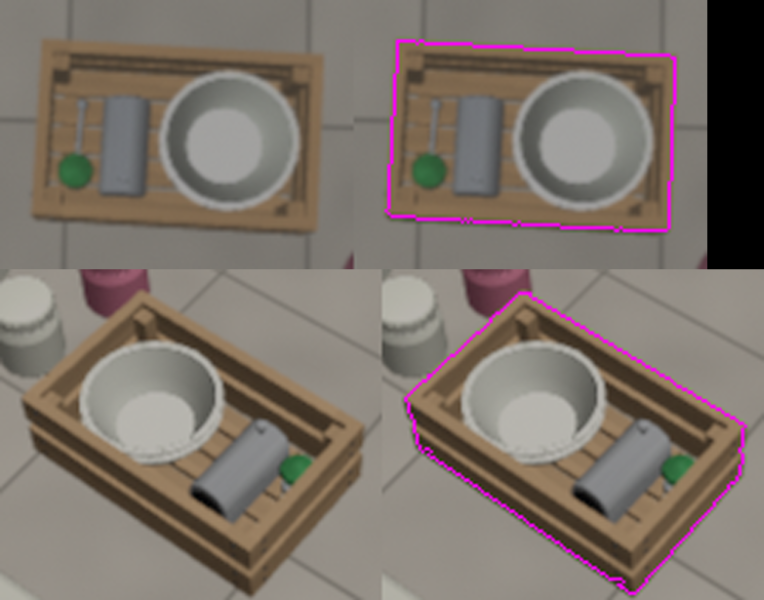

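The crop shows the rim clearly in both views. In top view the near edge takes in about 2 px of outer wall. I'll cross-check by triangulating the scene corners.

```bash
python3 - <<'E'
import pickle,cv2,numpy as np
from m import *
d=pickle.load(open("v0.pkl","rb"));T,S=d["top"],d["scene"]
u=np.array([.0111,.3203]);w=np.array([.2022,-.0059]);a=np.arctan2(-u[0]*.6+.4*w[1]*.3203/.2022,.3203*1.0)
yaw=a;X=np.array([np.cos(a),np.sin(a)]);Y=np.array([-np.sin(a),np.cos(a)])
C=np.array([.6569,-.0914])-.0985*X
print("yaw",a,"C",C)
sc={(1,1):(313.3,243.6),(-1,1):(353,200),(-1,-1):(273,153),(1,-1):(233,190)}
tp={(1,1):(305,144),(-1,1):(303,206),(-1,-1):(401,210),(1,-1):(403,150)}
for k in sc:
    P=np.r_[C+k[0]*.1*X+k[1]*.16*Y,.12]
    print(k,np.round(P,3),"top",np.round(proj(T,P),1),"scene",np.round(proj(S,P),1),"meas",sc[k],
      "scene ray z.12",np.round(onz(S,sc[k],.12),3),"tri",np.round(tri(T,tp[k],S,sc[k]),3))
print("jar",onz(T,(435,188),.1))
for k in((1,-1),(-1,-1),(-1,1),(1,1)):print("mid",k,np.round(C+k[0]*.093*X+k[1]*.153*Y,4))
E
```

```text
yaw -0.0324532206508079 C [ 0.55845187 -0.08820392]
(1, 1) [0.664 0.068 0.12 ] top [304.5 143.1] scene [313.4 244.4] meas (313.3, 243.6) scene ray z.12 [0.662 0.067 0.12 ] tri [0.661 0.067 0.119]
(-1, 1) [0.464 0.075 0.12 ] top [300.8 205.4] scene [354.2 199.4] meas (353, 200) scene ray z.12 [0.468 0.073 0.12 ] tri [0.462 0.069 0.111]
(-1, -1) [ 0.453 -0.245  0.12 ] top [402.2 210.9] scene [275.1 151.9] meas (273, 153) scene ray z.12 [ 0.461 -0.248  0.12 ] tri [ 0.458 -0.245  0.118]
(1, -1) [ 0.653 -0.251  0.12 ] top [404.4 148.5] scene [232.4 190.2] meas (233, 190) scene ray z.12 [ 0.652 -0.25   0.12 ] tri [ 0.65  -0.249  0.119]
jar [ 0.53067977 -0.35441273  0.1       ]
mid (1, -1) [ 0.6464 -0.2441]
mid (-1, -1) [ 0.4605 -0.2381]
mid (-1, 1) [0.4705 0.0677]
mid (1, 1) [0.6564 0.0617]
```

```bash
python3 -m pendant '[[[0,0,2],0],[[0,0,2],0],[[0,0,2],0],[[0,0,2],0],[[2,-3,0],0],[[2,-3,0],0],[[2,-3,0],0],[[2,-3,0],0],[[2,-3,0],0],[[2,-3,0],0],[[2,-3,0],0],[[2,-3,0],0],[[2,-3,0],0],[[2,-3,0],0]]' 0 5
```

```text
time_s: 1.27
ee_pos: [0.3311, 0.2326, 0.2854]
eef_rot: [3.142, 0.0, 2.902]
force: [1.1, 0.2, -0.1]
grip_width: 0.0042
grip_force: 0.0
```

Both views agree to about 3 mm, and the rim height comes out at 0.12 m as given. I'll go above the tub-right corner next.

```bash
python3 -m pendant '[[[2.1,-3.18,0],0],[[2.1,-3.18,0],0],[[2.1,-3.18,0],0],[[2.1,-3.18,0],0],[[2.1,-3.18,0],0],[[2.1,-3.18,0],0],[[2.1,-3.18,0],0],[[2.1,-3.18,0],0],[[2.1,-3.18,0],0],[[2.1,-3.18,0],0],[[2.1,-3.18,0],0],[[2.1,-3.18,0],0],[[2.1,-3.18,0],0],[[2.1,-3.18,0],0],[[2.1,-3.18,0],0],[[0,0,0],0],[[0,0,0],0],[[0,0,0],0]]'
python3 -m pendant '[[[0,0,-3],0],[[0,0,-3],0],[[0,0,-3],0],[[0,0,-3],0],[[0,0,-1.5],0],[[0,0,-1],0],[[0,0,0],0],[[0,0,0],0]]'
python3 - <<'E'
from station import ctrl
import cv2,numpy as np,pickle
d={};o=[]
for n,(x,y) in(("scene",(180,90)),("top",(300,100))):
    c=ctrl.camera(n);d[n]=c;o.append(cv2.resize(c["color"][y:y+180,x:x+200,::-1],None,fx=2,fy=2,interpolation=2))
cv2.imwrite("pics/a1.png",np.hstack(o));pickle.dump(d,open("v1.pkl","wb"))
E
```

```text
time_s: 2.77
ee_pos: [0.6454, -0.2423, 0.2849]
eef_rot: [3.141, -0.001, 2.902]
force: [-0.7, -0.1, 0.1]
grip_width: 0.0007
grip_force: 0.0
time_s: 3.43
ee_pos: [0.6459, -0.2422, 0.142]
eef_rot: [-3.141, 0.001, 2.902]
force: [0.5, -0.2, 0.0]
grip_width: 0.0004
grip_force: 0.0
```

View pics/a1.png

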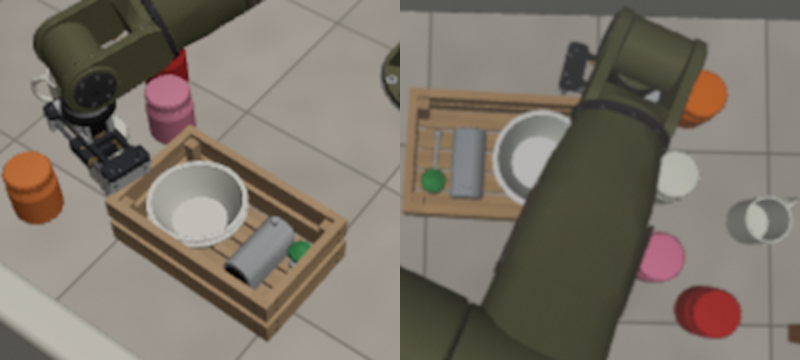

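The picture shows the closed fingers (scene crop px ~(103,180)) just over the tub-side corner at the jar end, with nothing disturbed. I'll descend gently.

```bash
python3 -m pendant '[[[0,0,-0.4],0],[[0,0,-0.4],0],[[0,0,-0.4],0],[[0,0,-0.4],0],[[0,0,-0.2],0],[[0,0,-0.1],0],[[0,0,-0.1],0],[[0,0,0],0],[[0,0,0],0]]'
```

```text
time_s: 4.28
ee_pos: [0.6457, -0.2428, 0.1206]
eef_rot: [-3.142, 0.0, 2.902]
force: [0.0, 0.3, -0.1]
grip_width: 0.0008
grip_force: 0.0
```

```bash
python3 -m pendant '[[[0,0,-0.05],0],[[0,0,-0.05],0],[[0,0,0],0]]'; python3 -m pendant '[[[0,0,-0.05],0],[[0,0,-0.05],0],[[0,0,0],0]]'
```

```text
time_s: 4.53
ee_pos: [0.6458, -0.2428, 0.1203]
eef_rot: [-3.141, 0.001, 2.902]
force: [-1.5, 0.2, 6.4]
grip_width: 0.0004
grip_force: 2.9
time_s: 4.78
ee_pos: [0.6458, -0.2428, 0.1203]
eef_rot: [-3.141, 0.001, 2.902]
force: [-5.3, 2.5, 11.8]
grip_width: 0.0002
grip_force: 6.1
```

Contact is at z=0.120, with about 6 N per mm of press. I'll ease off to about 7 N and follow the short side.

```bash
python3 -m pendant '[[[0,0,0.07],0],[[-0.2,0,0],0],[[-0.4,0.01,0],0],[[-0.6,0.02,0],0],[[-0.6,0.02,0],0],[[-0.6,0.02,0],0],[[-0.6,0.02,0],0],[[-0.6,0.02,0],0]]'; python3 -m pendant '[[[-0.6,0.02,0],0],[[-0.6,0.02,0],0],[[-0.6,0.02,0],0],[[-0.6,0.02,0],0],[[-0.6,0.02,0],0]]'
```

```text
time_s: 5.45
ee_pos: [0.6103, -0.2418, 0.1203]
eef_rot: [-3.141, 0.003, 2.902]
force: [4.5, -0.1, 5.6]
grip_width: 0.0007
grip_force: 2.7
time_s: 5.87
ee_pos: [0.5803, -0.2408, 0.1203]
eef_rot: [-3.141, 0.003, 2.902]
force: [3.5, 0.4, 4.9]
grip_width: 0.0007
grip_force: 2.7
```

```bash
python3 -m pendant '[[[-0.6,0.02,0],0],[[-0.6,0.02,0],0],[[-0.6,0.02,0],0],[[-0.6,0.02,0],0],[[-0.6,0.02,0],0],[[-0.6,0.02,0],0],[[-0.6,0.02,0],0],[[-0.6,0.02,0],0]]'; python3 -m pendant '[[[-0.6,0.02,0],0],[[-0.6,0.02,0],0],[[-0.6,0.02,0],0],[[-0.6,0.02,0],0],[[-0.6,0.02,0],0],[[-0.6,0.02,0],0],[[-0.6,0.02,0],0],[[-0.6,0.02,0],0],[[-0.6,0.02,0],0],[[-0.6,0.02,0],0],[[-0.5,0.02,0],0],[[0,0,0],0]]'
```

```text
time_s: 6.53
ee_pos: [0.5324, -0.2393, 0.1203]
eef_rot: [-3.141, 0.004, 2.902]
force: [4.0, -0.3, 6.4]
grip_width: 0.0006
grip_force: 2.8
time_s: 7.53
ee_pos: [0.4669, -0.2372, 0.1202]
eef_rot: [-3.141, 0.003, 2.902]
force: [-1.3, -0.2, 7.9]
grip_width: 0.0003
grip_force: 4.3
```

```bash
python3 -m pendant '[[[-0.3,0,0],0],[[0,0.3,0],0],[[0.02,0.6,0],0],[[0.02,0.6,0],0],[[0.02,0.6,0],0],[[0.02,0.6,0],0],[[0.02,0.6,0],0],[[0.02,0.6,0],0],[[0.02,0.6,0],0],[[0.02,0.6,0],0]]'; python3 -m pendant '[[[0.02,0.6,0],0],[[0.02,0.6,0],0],[[0.02,0.6,0],0],[[0.02,0.6,0],0],[[0.02,0.6,0],0],[[0.02,0.6,0],0],[[0.02,0.6,0],0],[[0.02,0.6,0],0],[[0.02,0.6,0],0],[[0.02,0.6,0],0],[[0.02,0.6,0],0],[[0.02,0.6,0],0],[[0,0,0],0]]'
python3 - <<'E'
from station import ctrl
import cv2,numpy as np,pickle
o=[];v=pickle.load(open("v0.pkl","rb"))
for n,(x,y) in(("scene",(180,90)),("top",(270,100))):
    c=ctrl.camera(n);o.append(cv2.resize(c["color"][y:y+180,x:x+200,::-1],None,fx=2,fy=2,interpolation=2))
cv2.imwrite("pics/a2.png",np.hstack(o))
E
```

```text
time_s: 8.37
ee_pos: [0.4658, -0.1866, 0.1202]
eef_rot: [-3.14, 0.003, 2.902]
force: [-0.2, -5.0, 7.4]
grip_width: 0.0005
grip_force: 3.6
time_s: 9.45
ee_pos: [0.4684, -0.1138, 0.1202]
eef_rot: [-3.141, 0.003, 2.902]
force: [-0.2, 1.6, 9.3]
grip_width: 0.0005
grip_force: 4.3
```

View pics/a2.png

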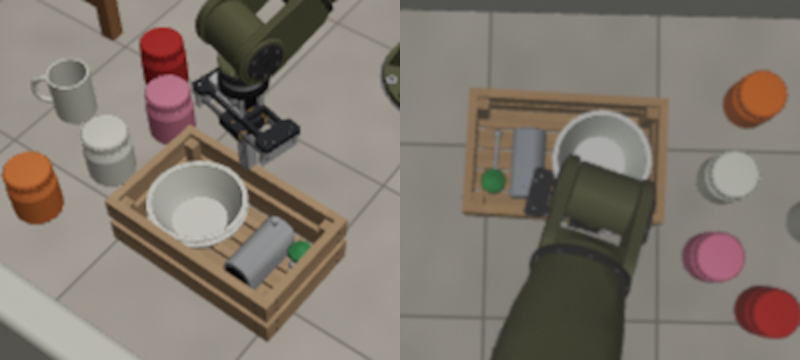

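The crate is where it was, and the fingertip rides mid near rim (scene crop px ~(245,163)). I'll continue along the near side.

```bash
python3 -m pendant '[[[0.01,0.4,0.03],0],[[0.01,0.6,0],0],[[0.01,0.6,0],0],[[0.01,0.6,0],0],[[0.01,0.6,0],0],[[0.01,0.6,0],0],[[0.01,0.6,0],0],[[0.01,0.6,0],0],[[0.01,0.6,0],0],[[0.01,0.6,0],0],[[0.01,0.6,0],0],[[0.01,0.6,0],0]]'; python3 -m pendant '[[[0.01,0.6,0],0],[[0.01,0.6,0],0],[[0.01,0.6,0],0],[[0.01,0.6,0],0],[[0.01,0.6,0],0],[[0.01,0.6,0],0],[[0.01,0.6,0],0],[[0.01,0.6,0],0],[[0.01,0.6,0],0],[[0.01,0.6,0],0]]'; python3 -m pendant '[[[0.01,0.6,0],0],[[0.01,0.6,0],0],[[0.01,0.6,0],0],[[0.01,0.6,0],0],[[0.01,0.6,0],0],[[0.01,0.6,0],0],[[0.01,0.6,0],0],[[0.01,0.6,0],0],[[0,0,0],0]]'
```

```text
time_s: 10.55
ee_pos: [0.4694, -0.0441, 0.1202]
eef_rot: [-3.141, 0.002, 2.902]
force: [0.3, -5.8, 6.3]
grip_width: 0.0007
grip_force: 3.6
time_s: 11.38
ee_pos: [0.4703, 0.0159, 0.1202]
eef_rot: [-3.141, 0.002, 2.902]
force: [0.1, -5.3, 7.7]
grip_width: 0.0007
grip_force: 3.8
time_s: 12.13
ee_pos: [0.4711, 0.0647, 0.1202]
eef_rot: [3.141, 0.002, 2.902]
force: [0.1, 0.8, 8.0]
grip_width: 0.0005
grip_force: 3.9
```

```bash
python3 -m pendant '[[[0,0.2,0],0],[[0.3,0,0],0],[[0.6,-0.02,0],0],[[0.6,-0.02,0],0],[[0.6,-0.02,0],0],[[0.6,-0.02,0],0],[[0.6,-0.02,0],0],[[0.6,-0.02,0],0],[[0.6,-0.02,0],0],[[0.6,-0.02,0],0]]'; python3 -m pendant '[[[0.6,-0.02,0],0],[[0.6,-0.02,0],0],[[0.6,-0.02,0],0],[[0.6,-0.02,0],0],[[0.6,-0.02,0],0],[[0.6,-0.02,0],0],[[0.6,-0.02,0],0],[[0.6,-0.02,0],0],[[0.6,-0.02,0],0],[[0.6,-0.02,0],0]]'; python3 -m pendant '[[[0.6,-0.02,0],0],[[0.6,-0.02,0],0],[[0.6,-0.02,0],0],[[0.6,-0.02,0],0],[[0.6,-0.02,0],0],[[0.6,-0.02,0],0],[[0.6,-0.02,0],0],[[0.6,-0.02,0],0],[[0.6,-0.02,0],0],[[0.6,-0.02,0],0],[[0.6,-0.02,0],0],[[0.6,-0.02,0],0],[[0,0,0],0],[[0,0,0],0]]'
```

```text
time_s: 12.97
ee_pos: [0.5212, 0.0647, 0.1202]
eef_rot: [-3.141, -0.001, 2.902]
force: [-10.5, -0.7, 13.9]
grip_width: 0.0007
grip_force: 7.0
time_s: 13.8
ee_pos: [0.5813, 0.0628, 0.1202]
eef_rot: [-3.141, -0.001, 2.902]
force: [-8.0, -0.2, 12.6]
grip_width: 0.0003
grip_force: 5.9
time_s: 14.97
ee_pos: [0.6542, 0.0604, 0.1203]
eef_rot: [3.141, 0.002, 2.902]
force: [0.9, 0.5, 6.8]
grip_width: 0.0004
grip_force: 3.1
```

```bash
python3 -m pendant '[[[0,0,0.3],0],[[0,0,1],0],[[0,0,2],0],[[0,0,2.5],0],[[0,0,2.5],0],[[0,0,2.5],0],[[0,0,2],0],[[0,0,0],0],[[0,0,0],0],[[0,0,0],0]]'
python3 - <<'E'
from station import ctrl
import cv2,numpy as np,pickle
o=[];v=pickle.load(open("v0.pkl","rb"))
for n,(x,y) in(("scene",(180,90)),("top",(270,100))):
    c=ctrl.camera(n)["color"]
    if n=="scene":
        a,b=[cv2.cvtColor(i[145:262,225:360],cv2.COLOR_RGB2GRAY).astype(np.float32) for i in (v[n]["color"],c)]
        print([np.round(cv2.phaseCorrelate(a[s].copy(),b[s].copy()),2) if 0 else cv2.phaseCorrelate(a[s].copy(),b[s].copy()) for s in(np.s_[:80,:70],np.s_[60:,20:90])])
    o.append(cv2.resize(c[y:y+180,x:x+200,::-1],None,fx=2,fy=2,interpolation=2))
cv2.imwrite("pics/a3.png",np.hstack(o))
E
```

```text
time_s: 15.8
ee_pos: [0.6532, 0.0602, 0.2463]
eef_rot: [-3.141, -0.002, 2.902]
force: [0.6, 0.1, -0.1]
grip_width: 0.0004
grip_force: 0.0
[((0.18628310677009807, -0.06693681916777194), 0.5548270328177346), ((0.08233115682316594, 0.09928423364422301), 0.8650458419764483)]
```

View pics/a3.png

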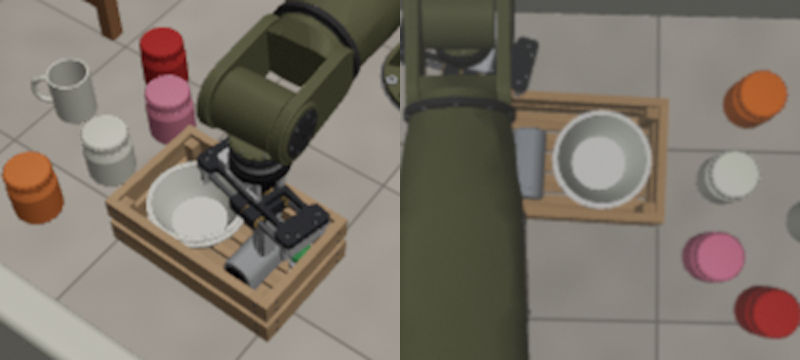

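The crate and everything around it are unmoved (under 0.2 px shift), and the tool is clear at z = 0.246 m.

```bash
python3 -c "
from station import ctrl
print(ctrl.hand_in())"
```

```text
the job is handed in; nothing more can be done
None
```

I felt the three sides of the crate rim in one light pass, from the jar-end corner round to the other tub-side corner, then lifted clear. The highest vertical force read was about 14 N and the images show the crate unmoved; the job is handed in, but no verdict came back.

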